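# Sort sample containers into their trays

## Robot

A 7-joint arm with a two-finger parallel gripper is mounted at the origin on the work surface. World frame = base frame: x ahead of the robot, y to its left, z up, the work surface at z = 0. Lengths are in m, angles in rad, forces in N, time in s.
With the tool pointing down it reaches from about 0.4 to 0.85 m from the base axis. Payload 4.5 kg.
Tool frame: the origin (TCP) lies at the very end of the fingers, on their centre line; the grasp point (between the pads) lies 19 mm behind it; x points along the fingers, y is the direction in which the jaws open and shut, and the axes are right-handed (so a half turn about x gives the same grasp; the last joint's range is limited). The gripper opens to 85 mm and grips with 20 to 120 N. Pads are 22 mm wide; open, the fingers measure 114 mm over their backs; the gripper's body (76 mm by 85 mm) begins 54 mm behind the grasp point. The pads swing forward as they close: fully open they stand 13 mm farther back than shut.
Start: joints at [0.034, 0.689, -0.195, 1.565, 0.157, 0.902, -0.215], TCP at [0.625, 0, 0.231] pointing down, gripper open.
Joint ranges: [-3.01, 3.01], [-0.46, 2.08], [-1.47, 1.51], [0.13, 2.56], [-1, 4.14], [0.04, 2.09], [-2.66, 2.66]. Speed limits (rad/s): [2.57, 2.57, 3.14, 3.14, 3.14, 3.14, 3.14].

## Interface

Orientations are given as a unit quaternion [w, x, y, z].
In Python, from cell import bot gives the robot as it stands. Calls block until the motion is done:
- bot.goto(position, orientation): joint-space move of the TCP to a pose.
- bot.move_linear(position, rot=None, max_speed=0.15, stop_force=None): straight line of the TCP; rot=None keeps the orientation; max_speed is the mean speed in m/s. With stop_force (N) it stops when the force on the tool has changed by that much, and returns True; else False.
- bot.goto_joints(angles): joint-space move.
- bot.grip(opening, newtons=None): finger opening in m; newtons is the grip in N (None keeps the last); returns when the fingers have stopped.
- bot.hold(seconds).
- bot.ik(position, orientation): joint angles nearest the present ones, or None.
- bot.read_state(): the state.
- bot.read_camera(name): name is "scene" or "side" or "wrist"; returns (picture, depth): 400x640x3 uint8, red, green, blue; 400x640 float32, m along the optical axis (not along the pixel's ray), 0 where there is no reading.
- bot.camera_model(name): a dict with "intrinsics" (3x3 intrinsics, pixels), "camera_from_world" (4x4, takes a point from world to camera coordinates). Camera axes: x right, y down, z forward; pixel columns grow to the right and rows downward; lengths in m; the calibration is good to about 2 mm. A picture is of the moment at which its call begins: read the wrist's pose just before it. camera_model takes no time and is no camera call; for the wrist camera it gives the pose at the moment of the call.
A pose or a line that the arm cannot do raises bot.PlanningError and nothing moves.
- bot.job_done(): hands the job in, once; it reports no verdict.
Trained networks look in the newest picture that a camera, given by its name, has taken for a name from the list of things; names that differ only in an ending like _2 or _b are one class to them, and where a whole thing is asked for, a point or a joint stands for the part that bears it (a point fixed in the world has none). Each returns a list of dicts, best first, with "confidence" (0 to 1); they miss things now and then, are a little off and sometimes report something else, mostly with a low value. They report only what shows in the picture. A call takes as long as a camera call. They do not tell look-alikes from the thing itself.
- bot.regions_of(query, camera): "mask" (400x640 bool, what is visible of it) and "extent" ([centre column, centre row, width, height] in pixels, round what is visible of it).
The state is a dict: "t": time; "joints": joint angles; "qd": joint speeds; "joint_efforts": joint torques, N m; "position": TCP position; "tool_rot": TCP orientation; "ft_force": force on the tool from outside, world axes, zero at the start; "torque": the same for the moment, N m; "opening": finger opening in m.
Only numpy, scipy, OpenCV 4.12 (cv2) and the standard library are available. Lean on these libraries where they do the work, as an engineer would, in place of code of your own. Each camera call takes 0.05 s, during which the arm holds its last target. There are 200 camera calls.

## Task

Sort the five loose orange-capped sample containers on the trolley (two tall ones, two small vials, one wide pot) by kind into the three beige trays: each tray shows what belongs in it by a pattern container fixed on the grey ledge at its far end. Stand each one upright on the floor of its tray, in front of the ledge, never tipping one over, and leave the tape roll and the timer where they are.

Things in the scene. Friction and masses are not known exactly. Their poses are not given: they have to be found in the camera images.
- tall_a: loose tall screw-cap sample container, standing: 98 mm high, clear body 29 mm across with a paper label, ribbed orange cap 34 mm across from 74 mm up to the top, 35 to 70 g. Its twin is interchangeable with it. Origin: centre of the underside; z up along its axis.
- tall_b: loose tall screw-cap sample container, standing: 98 mm high, clear body 29 mm across with a paper label, ribbed orange cap 34 mm across from 74 mm up to the top, 35 to 70 g. Its twin is interchangeable with it. Origin: centre of the underside; z up along its axis.
- small_a: loose small screw-cap vial, standing: 50 mm high, clear body 20 mm across with a paper label, ribbed orange cap 23 mm across from 30 mm up to the top, 14 to 28 g. Its twin is interchangeable with it. Origin: centre of the underside; z up along its axis.
- small_b: loose small screw-cap vial, standing: 50 mm high, clear body 20 mm across with a paper label, ribbed orange cap 23 mm across from 30 mm up to the top, 14 to 28 g. Its twin is interchangeable with it. Origin: centre of the underside; z up along its axis.
- pot: loose wide specimen pot, standing, the only loose one: 58 mm high, clear body 44 mm across with a paper label, ribbed orange cap 50 mm across from 40 mm up to the top, 42 to 84 g. Origin: centre of the underside; z up along its axis.
- tray_tall: fixed low beige tray 170 (x) by 120 (y) mm; pattern: a tall container (98 mm high, 34 mm cap), fixed upright at x = +56 mm on the grey ledge at its +x end (away from the robot within 0.2 rad). Walls 4 mm thick, rims 14 mm and floor 4 mm above the table; floor free for x -81 to +30, y -56 to +56 mm; the ledge, top at 14 mm, fills the rest, not for loose things. Origin: centre of underside, z up.
- tray_small: fixed low beige tray 170 (x) by 120 (y) mm; pattern: a small vial (50 mm high, 23 mm cap), fixed upright at x = +56 mm on the grey ledge at its +x end (away from the robot within 0.2 rad). Walls 4 mm thick, rims 14 mm and floor 4 mm above the table; floor free for x -81 to +30, y -56 to +56 mm; the ledge, top at 14 mm, fills the rest, not for loose things. Origin: centre of underside, z up.
- tray_pot: fixed low beige tray 170 (x) by 120 (y) mm; pattern: a wide pot (58 mm high, 50 mm cap), fixed upright at x = +56 mm on the grey ledge at its +x end (away from the robot within 0.2 rad). Walls 4 mm thick, rims 14 mm and floor 4 mm above the table; floor free for x -81 to +30, y -56 to +56 mm; the ledge, top at 14 mm, fills the rest, not for loose things. Origin: centre of underside, z up.
- tape_roll: bystander, to be left where it is: loose white roll of tape lying flat, 56 mm across, hole 38 mm, 19 mm high. Origin: centre of the underside.
- timer: bystander, to be left where it is: loose white bench timer with a black display, 50 by 46 mm, 20 mm high. Origin: centre of the underside.
Not all that is in view belongs to the job. What is shaped like the tall_a but green or red is not meant. What is shaped like the pot but red or turquoise is not meant.

How it is judged:
At the end, for the whole second after the job is handed in: Both tall containers stand in the tray with the tall pattern, both small vials in the tray with the small pattern and the pot in the tray with the pot pattern: each wholly down on the free tray floor (underside less than 11 mm above the table), upright within 0.12 rad, released and at rest (x of tall_a in the frame of tray_tall between -0.082 and 0.03 m and y of tall_a in the frame of tray_tall between -0.056 and 0.056 m and z of tall_a in the frame of tray_tall between 0 and 0.011 m and angle between each of tall_a, tall_b, small_a, small_b, pot's own z axis and vertical below 0.12 rad and linear speed of each of tall_a, tall_b, small_a, small_b, pot below 0.02 m/s and contact force between the fingers and tall_a below 0.1 N and x of tall_b in the frame of tray_tall between -0.082 and 0.03 m and y of tall_b in the frame of tray_tall between -0.056 and 0.056 m and z of tall_b in the frame of tray_tall between 0 and 0.011 m and contact force between the fingers and tall_b below 0.1 N and x of small_a in the frame of tray_small between -0.082 and 0.03 m and y of small_a in the frame of tray_small between -0.056 and 0.056 m and z of small_a in the frame of tray_small between 0 and 0.011 m and contact force between the fingers and small_a below 0.1 N and x of small_b in the frame of tray_small between -0.082 and 0.03 m and y of small_b in the frame of tray_small between -0.056 and 0.056 m and z of small_b in the frame of tray_small between 0 and 0.011 m and contact force between the fingers and small_b below 0.1 N and x of pot in the frame of tray_pot between -0.082 and 0.03 m and y of pot in the frame of tray_pot between -0.056 and 0.056 m and z of pot in the frame of tray_pot between 0 and 0.011 m and contact force between the fingers and pot below 0.1 N); the robot touches nothing.
It fails at once if a container is tipped over (angle between any of tall_a, tall_b, small_a, small_b, pot's own z axis and vertical above 0.7 rad).
It fails at once if the tape roll or the timer is shifted by more than 30 mm (distance of any of tape_roll, timer from where it was at the start of the episode above 0.03 m).
It also fails if it takes over 115 s, if anything falls off the work surface, if the arm or the gripper's body presses on something with over 40 N, if the wrist force passes 120 N, or if a joint passes its speed limit or range.

## Working session

There is one attempt and no reset: what is moved stays moved. The work goes in short steps, each a Python script; the robot and the scene stay as the last script left them, time stands still between calls to the robot, and variables do not carry over. Pictures are saved under pics/ and viewed, about 12 in all and at most 16, crops included, and the job is handed in when it is done.

```bash
mkdir -p pics; ls; python3 - <<'E'
from cell import bot
import cv2,numpy as np,pickle
d={}
for n in("scene","side"):
    p,z=bot.read_camera(n); d[n]=(p,z,bot.camera_model(n))
    cv2.imwrite(f"pics/{n}0.png",p[:,:,::-1])
    M=d[n][2];K=np.array(M["intrinsics"]);T=np.linalg.inv(M["camera_from_world"])
    print(n,K.tolist(),T[:3,3])
    for q in("tall_a","small_a","pot","tray_tall","tray_small","tray_pot","tape_roll","timer"):
        for r in bot.regions_of(q,n):
            v,u=np.nonzero(r["mask"]&(z>0)); zz=z[v,u]
            P=(T@np.vstack([(np.linalg.inv(K)@np.vstack([u,v,np.ones_like(u)]))*zz,np.ones_like(zz)]))[:3].T
            c=p[v,u].mean(0) if len(u) else 0
            print(q,round(r["confidence"],2),np.round(r["extent"]),np.round((P.min(0)+P.max(0))/2,3),"zmax",P[:,2].max().round(3),np.round(c))
pickle.dump(d,open("d.pkl","wb"))
print(bot.read_state()["tool_rot"],bot.read_state()["t"])
E
```

```text
pics
scene [[447.6167620770735, 0.0, 315.17057014728306], [0.0, 447.6167620770735, 198.90109844583196], [0.0, 0.0, 1.0]] [1.32048706 0.21461014 0.63203481]
tall_a 0.7 [223. 161.  14.  35.] [ 0.386 -0.271  0.049] zmax 0.099 [173. 140. 124.]
tall_a 0.7 [234. 147.  17.  36.] [ 0.335 -0.277  0.049] zmax 0.098 [ 61. 109.  69.]
tall_a 0.63 [203. 149.  18.  36.] [ 0.278 -0.383  0.048] zmax 0.099 [139.  56.  54.]
small_a 0.63 [242. 226.  15.  19.] [ 0.579 -0.152  0.025] zmax 0.051 [165. 127. 109.]
small_a 0.51 [372. 252.  16.  22.] [0.602 0.15  0.025] zmax 0.052 [173. 129. 108.]
pot 0.78 [444. 169.  25.  22.] [0.266 0.29  0.029] zmax 0.06 [ 74. 129. 126.]
pot 0.57 [489. 213.  26.  35.] [0.405 0.391 0.028] zmax 0.06 [143.  52.  51.]
tray_tall 0.63 [181. 218.  82.  60.] [ 0.591 -0.297  0.055] zmax 0.114 [148. 138. 126.]
tray_small 0.93 [451. 264.  68.  66.] [0.606 0.308 0.031] zmax 0.066 [159. 150. 138.]
tray_pot 0.6 [294. 257.  82.  66.] [ 0.645 -0.004  0.035] zmax 0.074 [166. 148. 132.]
tape_roll 0.83 [265. 192.  25.  18.] [ 0.443 -0.135  0.009] zmax 0.021 [192. 189. 186.]
timer 0.81 [317. 1
[... 820 characters left out ...]
 24.] [0.291 0.344 0.028] zmax 0.059 [27. 97. 95.]
pot 0.76 [269. 150.  17.  23.] [0.449 0.377 0.028] zmax 0.059 [111.  25.  23.]
tray_tall 0.58 [445. 316. 131. 112.] [ 0.64  -0.272  0.055] zmax 0.113 [132. 125. 109.]
tray_tall 0.35 [313. 234.  29.  23.] [ 0.46  -0.01   0.011] zmax 0.022 [124. 124. 117.]
tray_small 0.85 [327. 159.  68.  40.] [0.612 0.311 0.031] zmax 0.065 [131. 124. 109.]
tray_pot 0.91 [392. 214.  93.  58.] [0.656 0.007 0.035] zmax 0.073 [139. 125. 106.]
tape_roll 0.57 [325. 275.  31.  26.] [ 0.448 -0.14   0.01 ] zmax 0.02 [157. 156. 150.]
timer 0.78 [314. 234.  29.  25.] [ 0.459 -0.007  0.012] zmax 0.022 [126. 126. 120.]
[ 0.50004972  0.50000402  0.49999839 -0.49994787] 0.9
```

View pics/scene0.png

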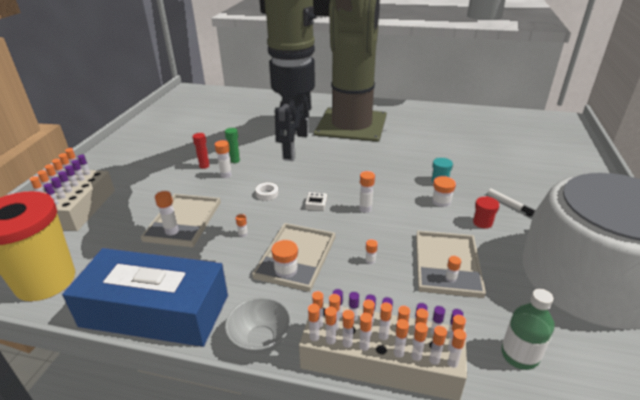

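View pics/side0.png

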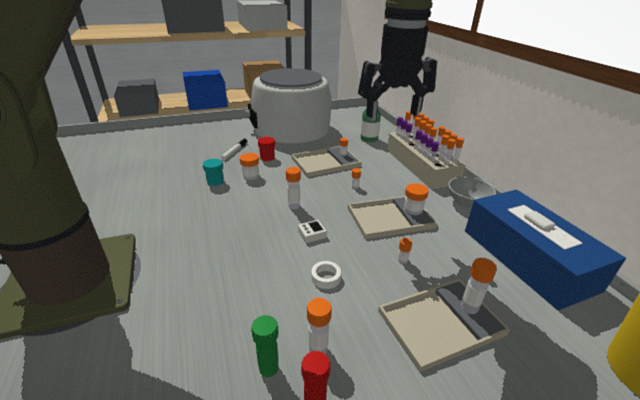

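```bash
python3 - <<'E'
import cv2,numpy as np,pickle
d=pickle.load(open("d.pkl","rb"))
for n,(p,z,M) in d.items():
    K=np.array(M["intrinsics"]);T=np.linalg.inv(M["camera_from_world"])
    hsv=cv2.cvtColor(p,cv2.COLOR_RGB2HSV)
    m=cv2.inRange(hsv,(7,140,90),(20,255,255))
    N,L,S,C=cv2.connectedComponentsWithStats(m)
    v,u=np.mgrid[:400,:640]
    W=np.einsum('ij,jhw->ihw',T[:3,:3]@np.linalg.inv(K),np.stack([u,v,np.ones_like(u)])*z)+T[:3,3][:,None,None]
    for i in range(1,N):
        if S[i,4]<40: continue
        P=W[:,(L==i)&(z>0)].T; t=np.percentile(P[:,2],97)
        Q=P[P[:,2]>t-.004]
        (c,r)=cv2.minEnclosingCircle(Q[:,:2].astype(np.float32))
        print(n,C[i].round(),S[i,4],"top",t.round(3),"c",np.round(c,3),"med",np.median(Q[:,:2],0).round(3),"r",round(r,4),"zmin",P[:,2].min().round(3))
E
```

```text
scene [222. 146.] 148 top 0.098 c [ 0.381 -0.273] med [ 0.382 -0.273] r 0.0173 zmin 0.075
scene [ 53. 167.] 481 top 0.126 c [ 0.602 -0.591] med [ 0.61 -0.59] r 0.0731 zmin -0.186
scene [367. 178.] 167 top 0.098 c [0.457 0.114] med [0.459 0.116] r 0.0156 zmin 0.076
scene [444. 184.] 265 top 0.059 c [0.385 0.29 ] med [0.387 0.289] r 0.0245 zmin 0.008
scene [163. 199.] 193 top 0.112 c [ 0.649 -0.286] med [ 0.65  -0.286] r 0.0159 zmin 0.09
scene [ 29. 234.] 114 top 0.153 c [ 0.845 -0.425] med [ 0.853 -0.407] r 0.0499 zmin 0.145
scene [241. 220.] 84 top 0.051 c [ 0.609 -0.136] med [ 0.61  -0.136] r 0.0102 zmin 0.032
scene [284. 251.] 445 top 0.073 c [ 0.711 -0.005] med [ 0.711 -0.005] r 0.0247 zmin 0.055
scene [371. 246.] 107 top 0.05 c [0.634 0.152] med [0.634 0.152] r 0.0105 zmin 0.031
scene [454. 263.] 132 top 0.065 c [0.663 0.309] med [0.665 0.309] r 0.0106 zmin 0.046
scene [315. 306.] 274 top 0.126 c [0.875 0.096] med [0.881 0.097] r 0.0205 zmin 0.105
scene [332. 309.] 291 top 0.126 c [0.875 0.123] med [0.881 0.123] r 0.0204 zmin 0.059
scene [367. 315.] 290 top 0.126 c [0.874 0.175] 
[... 807 characters left out ...]
87
side [343. 142.] 58 top 0.064 c [0.661 0.307] med [0.662 0.306] r 0.0124 zmin -0.002
side [249. 159.] 216 top 0.058 c [0.382 0.288] med [0.382 0.285] r 0.027 zmin -0.001
side [293. 174.] 192 top 0.098 c [0.453 0.112] med [0.453 0.11 ] r 0.0173 zmin -0.003
side [356. 173.] 81 top 0.05 c [0.63  0.149] med [0.63  0.147] r 0.0116 zmin -0.003
side [416. 192.] 315 top 0.072 c [ 0.709 -0.009] med [ 0.707 -0.009] r 0.0259 zmin -0.003
side [405. 245.] 145 top 0.05 c [ 0.606 -0.14 ] med [ 0.605 -0.141] r 0.0117 zmin 0.001
side [483. 270.] 493 top 0.112 c [ 0.644 -0.291] med [ 0.644 -0.292] r 0.0171 zmin -0.002
side [319. 312.] 584 top 0.098 c [ 0.381 -0.277] med [ 0.38  -0.278] r 0.0176 zmin -0.001
```

Scene: the loose orange tall ones are at scene px (222,155) and (367,190). The small ones are at (241,225) and (371,250), and the pot is at (444,190).

Lookalikes:
- green tall (232,145) and red tall (201,150)
- turquoise pot (442,170) and red pot (486,212)
- the fixed patterns (166,213), (285,258), (454,268)
- the rack tubes

The side view agrees. Next I'll get the tray yaws, the neighbours and the IK, and check one crop.

```bash
cat > h.py <<'E'
from cell import bot
import cv2,numpy as np
from scipy.spatial.transform import Rotation as Ro
def quat(a):
    c,s=np.cos(a),np.sin(a)
    return Ro.from_matrix(np.array([[0,c,s],[0,s,-c],[-1,0,0]])).as_quat(scalar_first=True)
def cloud(z,M):
    K=np.array(M["intrinsics"]);T=np.linalg.inv(M["camera_from_world"])
    v,u=np.mgrid[:400,:640]
    return np.einsum('ij,jhw->hwi',T[:3,:3]@np.linalg.inv(K),np.stack([u,v,np.ones_like(u)])*z)+T[:3,3]
def caps(p,z,M,lo=(7,140,90),hi=(20,255,255),area=40):
    """[(x,y,top)] of the coloured caps"""
    m=cv2.inRange(cv2.cvtColor(p,cv2.COLOR_RGB2HSV),lo,hi); W=cloud(z,M); out=[]
    N,L,S,C=cv2.connectedComponentsWithStats(m)
    for i in range(1,N):
        P=W[(L==i)&(z>0)]
        if S[i,4]<area or len(P)<10: continue
        t=np.percentile(P[:,2],97); Q=P[P[:,2]>t-.004]
        c,r=cv2.minEnclosingCircle(Q[:,:2].astype(np.float32))
        out.append((*np.round(c,4),round(float(t),3),round(r,4)))
    return out
E
python3 - <<'E'
from h import *; import pickle
d=pickle.load(open("d.pkl","rb"))
for n,(p,z,M) in d.items():
    print(n,"green",caps(p,z,M,(50,100,40),(80,255,255)),"turq",caps(p,z,M,(85,100,60),(100,255,255)))
    print("red",[c for c in caps(p,z,M,(0,150,60),(5,255,255)) if c[0]<.6])
    W=cloud(z,M)
    for c in((.60,-.28),(.65,0),(.61,.31)):
        m=(abs(W[...,2]-.012)<.006)&(np.hypot(W[...,0]-c[0],W[...,1]-c[1])<.12)
        m=cv2.morphologyEx(m.astype(np.uint8),cv2.MORPH_OPEN,np.ones((2,2)))
        N,L,S,_=cv2.connectedComponentsWithStats(m); k=1+np.argmax(S[1:,4])
        print("tray",c,np.sum(L==k),cv2.minAreaRect(W[L==k][:,:2].astype(np.float32)*1000))
for g in((.381,-.275),(.455,.113),(.6075,-.138),(.632,.15),(.384,.289)):
  print(g,[(a,zz) for a in np.arange(-90,91,30) for zz in(.03,.25) if bot.ik([*g,zz],quat(np.radians(a))) is None])
p=d["scene"][0][130:290,150:510,::-1]; cv2.imwrite("pics/crop.png",cv2.resize(p,None,fx=2.2,fy=2.2,interpolation=cv2.INTER_CUBIC))
E
```

```text
scene green [(np.float64(0.3069), np.float64(-0.2785), 0.097, 0.0151)] turq [(np.float64(0.2911), np.float64(0.2863), 0.058, 0.0241)]
red [(np.float64(0.3534), np.float64(-0.3508), 0.097, 0.0143), (np.float64(0.4513), np.float64(0.3829), 0.058, 0.0239)]
tray (0.6, -0.28) 1142 ((932.5414428710938, -101.64141845703125), (984.4471435546875, 181.46932983398438), 28.742319107055664)
tray (0.65, 0) 1410 ((947.4475708007812, 59.52455139160156), (791.8325805664062, 160.75193786621094), 11.098564147949219)
tray (0.61, 0.31) 1745 ((912.1685791015625, 298.52777099609375), (140.03379821777344, 821.8604736328125), 88.05583190917969)
side green [(np.float64(0.7921), np.float64(0.4029), 0.016, 0.0229), (np.float64(0.3018), np.float64(-0.283), 0.098, 0.0176)] turq [(np.float64(0.2874), np.float64(0.2819), 0.058, 0.0263)]
red [(np.float64(0.4501), np.float64(0.379), 0.058, 0.0261), (np.float64(0.3487), np.float64(-0.3556), 0.099, 0.0176)]
tray (0.6, -0.28) 2637 ((445.90869140625, -381.684814453125), (537.8683471679688, 182.77459716796875), 30.612384796142578)
tray (0.65, 0) 966 ((520.7747192382812, -291.63104248046875), (775.5864868164062, 205.20420837402344), 64.4576644897461)
tray (0.61, 0.31) 607 ((494.61358642578125, -124.351806640625), (1035.5360107421875, 201.59664916992188), 74.7278060913086)
(0.381, -0.275) []
(0.455, 0.113) []
(0.6075, -0.138) []
(0.632, 0.15) []
(0.384, 0.289) []
```

View pics/crop.png

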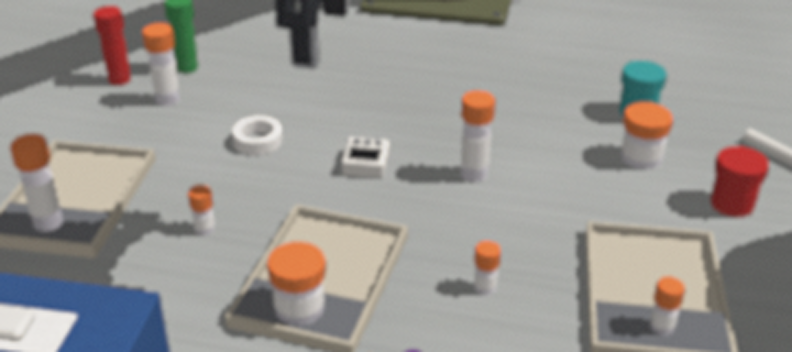

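The crop shows the five chosen ones with orange caps: (160,60), (477,130), (200,205), (487,265), (647,135). The neighbours are clearly green, red or turquoise. The tray fit went wrong because the even morphology kernel shifted the mask, so I'll fix that.

```bash
python3 - <<'E'
from h import *; import pickle
d=pickle.load(open("d.pkl","rb"))
pat=((.647,-.2885),(.710,-.007),(.662,.308))
A=[[],[],[]]
for n,(p,z,M) in d.items():
    W=cloud(z,M)
    for i,c in enumerate(((.60,-.28),(.65,0),(.61,.31))):
        m=(abs(W[...,2]-.012)<.005)&(np.hypot(W[...,0]-c[0],W[...,1]-c[1])<.13)
        N,L,S,_=cv2.connectedComponentsWithStats(m.astype(np.uint8)); k=1+np.argmax(S[1:,4])
        P=W[L==k][:,:2]; A[i].append(P)
        print(n,c,len(P),np.round(cv2.minAreaRect(P.astype(np.float32)*1000)[0]),cv2.minAreaRect(P.astype(np.float32)*1000)[1:])
for P,c in zip(A,pat):
    r=cv2.minAreaRect(np.vstack(P).astype(np.float32)*1000); ctr=np.array(r[0])/1000
    v=np.array(c)-ctr; print("both",np.round(r[0]),r[1:],"pattern vec",v.round(3),np.hypot(*v).round(3),np.degrees(np.arctan2(v[1],v[0])).round(1))
E
```

```text
scene (0.6, -0.28) 1095 [ 590. -292.] ((176.16748046875, 122.28366088867188), 3.324864387512207)
scene (0.65, 0) 1363 [652.  -1.] ((121.63624572753906, 174.0977783203125), 85.32703399658203)
scene (0.61, 0.31) 1704 [606. 306.] ((174.6339569091797, 120.8066177368164), 4.777858257293701)
side (0.6, -0.28) 2556 [ 591. -294.] ((173.00270080566406, 121.78250122070312), 3.3920676708221436)
side (0.65, 0) 930 [653.  -2.] ((123.980712890625, 171.89866638183594), 85.39266967773438)
side (0.61, 0.31) 573 [606. 303.] ((172.07264709472656, 124.3270492553711), 4.668436527252197)
both [ 590. -293.] ((176.16748046875, 124.31401062011719), 3.324864387512207) pattern vec [0.057 0.004] 0.057 4.3
both [652.  -2.] ((124.27662658691406, 174.159423828125), 85.36141967773438) pattern vec [ 0.058 -0.005] 0.058 -4.8
both [606. 303.] ((174.6339569091797, 125.49430847167969), 4.777858257293701) pattern vec [0.056 0.005] 0.056 4.9
```

```bash
cat >> h.py <<'E'
TR={"tall":(.590,-.293,.058),"pot":(.652,-.002,-.083),"small":(.606,.305,.083)}
G={"tall":(.067,.060,.098),"small":(.022,.045,.050),"pot":(.029,.078,.058)}   # tcp z, opening, top
HOV=.23
def goto(xy,z,a):
    for b in (a,a+np.pi,a-np.pi):      # half turn: take the one nearer in joint 7
        pass
    q0=bot.read_state()["joints"]; best=None
    for b in (a,a+np.pi):
        q=bot.ik([*xy,z],quat(b))
        if q is not None and (best is None or np.abs(np.subtract(q,q0)).max()<best[0]): best=(np.abs(np.subtract(q,q0)).max(),b)
    bot.goto([*xy,z],quat(best[1]))
def refine(xy,top,save=None):
    M=bot.camera_model("wrist"); p,z=bot.read_camera("wrist")
    if save: cv2.imwrite(save,p[:,:,::-1])
    c=[c for c in caps(p,z,M) if np.hypot(c[0]-xy[0],c[1]-xy[1])<.02 and abs(c[2]-top)<.008]
    print("wrist sees",c); return np.array(c[0][:2]) if c else None
def pick(kind,xy,a,save=None):
    z,op,top=G[kind]; bot.grip(op,30); goto(xy,HOV,a)
    w=refine(xy,top,save)
    if w is not None: xy=(np.array(xy)+2*w)/3
    print("pick at",np.round(xy,4))
    hit=bot.move_linear([*xy,z],max_speed=.15,stop_force=6)
    print("hit" if hit else "clear",np.round(bot.read_state()["position"],3))
    if hit: return False
    bot.grip(0.0,30); bot.move_linear([*xy,HOV],max_speed=.2)
    s=bot.read_state(); print("opening",round(s["opening"],4),"t",s["t"]); return s["opening"]>.015
def place(kind,lx,ly):
    X,Y,w=TR[kind]; c,s=np.cos(w),np.sin(w); xy=[X+c*lx-s*ly,Y+s*lx+c*ly]; z,op,_=G[kind]
    goto(xy,HOV,w)
    bot.move_linear([*xy,z+.016],max_speed=.2)
    hit=bot.move_linear([*xy,z+.001],max_speed=.03,stop_force=2.5)
    st=bot.read_state(); print("put hit",hit,"dz",round(st["position"][2]-z,4))
    bot.grip({"tall":.055,"small":.042,"pot":.068}[kind]); bot.move_linear([*xy,HOV],max_speed=.2)
    print("t",bot.read_state()["t"])
E
python3 - <<'E'
from h import *
print(pick("small",(.632,.150),.083,"pics/w1.png"))
p,_=bot.read_camera("wrist"); cv2.imwrite("pics/w1b.png",p[:,:,::-1])
p,_=bot.read_camera("side"); cv2.imwrite("pics/s1.png",p[:,:,::-1])
cv2.imwrite("pics/w1c.png",cv2.resize(np.hstack([cv2.imread("pics/w1.png"),cv2.imread("pics/w1b.png")]),None,fx=.6,fy=.6))
E
```

```text
wrist sees [(np.float64(0.6306), np.float64(0.1532), 0.051, 0.0115)]
pick at [0.6311 0.1521]
clear [0.632 0.152 0.023]
opening 0.0223 t 5.1167
True
```

View pics/w1c.png

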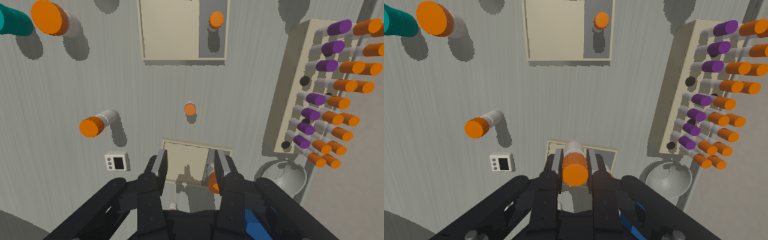

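The left half shows the vial on the trolley at (190,108). In the right half it hangs upright between the fingers at (575,165). Next I place it and do the second vial.

```bash
python3 - <<'E'
from h import *
place("small",-.03,.03)
if pick("small",(.6075,-.138),.083): place("small",-.03,-.028)
p,z=bot.read_camera("side"); print([c for c in caps(p,z,bot.camera_model("side")) if c[0]<.75])
p2,z=bot.read_camera("scene"); print([c for c in caps(p2,z,bot.camera_model("scene")) if c[0]<.75])
cv2.imwrite("pics/c2.png",np.vstack([p,p2])[:,:,::-1][:,:,:][50:750:1])
cv2.imwrite("pics/c2.png",cv2.resize(np.hstack([p[100:400],p2[100:400]])[:,:,::-1],None,fx=.625,fy=.625))
E
```

```text
put hit True dz 0.0043
t 9.0417
wrist sees [(np.float64(0.6065), np.float64(-0.1361), 0.051, 0.0119)]
pick at [ 0.6068 -0.1367]
clear [ 0.608 -0.137  0.023]
opening 0.0219 t 14.075
put hit True dz 0.0043
t 18.6417
[(np.float64(0.6598), np.float64(0.3067), 0.064, 0.0117), (np.float64(0.5733), np.float64(0.3289), 0.054, 0.0116), (np.float64(0.5783), np.float64(0.2724), 0.054, 0.012), (np.float64(0.3827), np.float64(0.2878), 0.058, 0.0257), (np.float64(0.4531), np.float64(0.1129), 0.098, 0.0174), (np.float64(0.7081), np.float64(-0.0071), 0.072, 0.0252), (np.float64(0.6451), np.float64(-0.2909), 0.112, 0.0174), (np.float64(0.3809), np.float64(-0.276), 0.099, 0.0177)]
[(np.float64(0.3841), np.float64(-0.2722), 0.098, 0.0157), (np.float64(0.6012), np.float64(-0.5921), 0.126, 0.0742), (np.float64(0.4567), np.float64(0.1156), 0.098, 0.0158), (np.float64(0.3859), np.float64(0.2902), 0.059, 0.0246), (np.float64(0.6469), np.float64(-0.2884), 0.112, 0.0172), (np.float64(0.5807), np.float64(0.274), 0.054, 0.0106), (np.float64(0.5761), np.float64(0.3317), 0.054, 0.0108), (np.float64(0.7092), np.float64(-0.0059), 0.073, 0.0254), (np.float64(0.663), np.float64(0.3093), 0.065, 0.0108)]
```

View pics/c2.png

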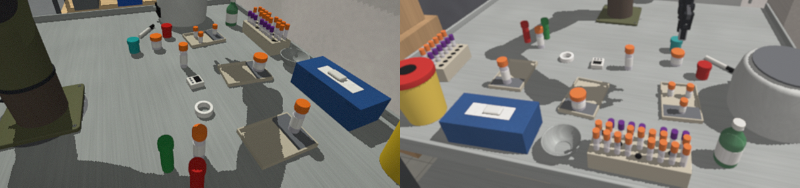

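Both vials stand in the small tray at scene crop (675,95) and (692,90), with tops at 54 mm, so they are on the floor. Next are the pot and then the first tall container.

```bash
python3 - <<'E'
from h import *
ok=pick("pot",(.384,.289),-1.1)
if ok: place("pot",-.03,0)
ok=ok and pick("tall",(.455,.114),.058)
if ok:
    p,_=bot.read_camera("side"); cv2.imwrite("pics/s3.png",p[:,:,::-1])
    place("tall",-.03,.03)
for n in("side","scene"):
    p,z=bot.read_camera(n); print([tuple(map(float,c)) for c in caps(p,z,bot.camera_model(n)) if c[0]<.75])
    cv2.imwrite(f"pics/{n}3.png",p[:,:,::-1])
E
```

```text
wrist sees [(np.float64(0.383), np.float64(0.2919), 0.059, 0.0251)]
pick at [0.3833 0.2909]
clear [0.384 0.291 0.03 ]
opening 0.0492 t 23.325
put hit True dz 0.0043
t 27.6833
wrist sees [(np.float64(0.4532), np.float64(0.1148), 0.099, 0.017)]
pick at [0.4538 0.1145]
clear [0.454 0.114 0.067]
opening 0.0331 t 31.3583
put hit True dz 0.0042
t 35.475
[(0.6604, 0.3069, 0.064, 0.0119), (0.5731, 0.3291, 0.053, 0.0121), (0.5782, 0.2709, 0.054, 0.0114), (0.6203, -0.1261, 0.072, 0.1694), (0.6229, 0.003, 0.062, 0.0258), (0.6455, -0.2912, 0.112, 0.0181), (0.5573, -0.2655, 0.102, 0.0174), (0.3808, -0.2767, 0.099, 0.0174)]
[(0.3825, -0.2744, 0.098, 0.0168), (0.5895, -0.5912, 0.126, 0.0616), (0.5597, -0.2622, 0.102, 0.0174), (0.6686, -0.5813, 0.125, 0.0069), (0.6465, -0.288, 0.112, 0.0165), (0.6255, 0.0046, 0.063, 0.0246), (0.5814, 0.2736, 0.054, 0.0102), (0.577, 0.3318, 0.055, 0.0107), (0.7094, -0.005, 0.073, 0.025), (0.6629, 0.31, 0.064, 0.0113)]
```

View pics/side3.png

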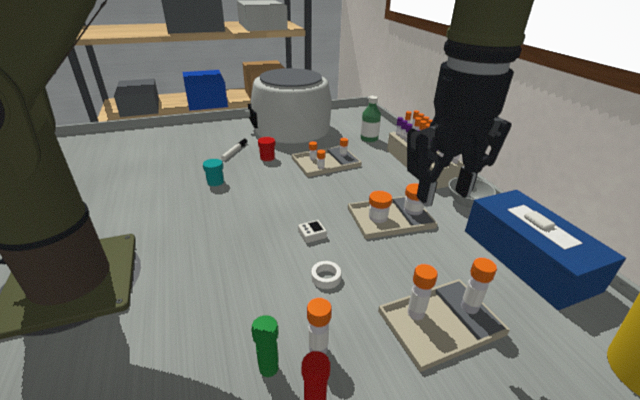

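The pot (380,207) and the first tall container (423,292) stand in their trays. The last tall container is at (319,325), between the green and red ones.

```bash
python3 - <<'E'
from h import *
if pick("tall",(.3815,-.2755),-.93): place("tall",-.035,-.03)
for n in("side","scene"):
    p,z=bot.read_camera(n); print([tuple(map(float,c)) for c in caps(p,z,bot.camera_model(n)) if c[0]<.75])
    cv2.imwrite(f"pics/{n}4.png",p[:,:,::-1])
    W=cloud(z,bot.camera_model(n))
    for q in("tape_roll","timer"):
        for r in bot.regions_of(q,n)[:1]:
            P=W[r["mask"]&(z>0)]; print(q,np.round((P.min(0)+P.max(0))/2,3))
E
```

```text
wrist sees [(np.float64(0.3799), np.float64(-0.274), 0.099, 0.0171)]
pick at [ 0.3804 -0.2745]
clear [ 0.381 -0.275  0.067]
opening 0.0331 t 39.1417
put hit True dz 0.0042
t 42.5083
[(0.6594, 0.3078, 0.064, 0.012), (0.5727, 0.328, 0.054, 0.012), (0.5784, 0.2705, 0.054, 0.0122), (0.7081, -0.0079, 0.072, 0.0249), (0.6217, 0.002, 0.062, 0.0259), (0.6447, -0.2911, 0.112, 0.0175), (0.5581, -0.2664, 0.102, 0.0171), (0.5591, -0.3269, 0.103, 0.0178)]
tape_roll [ 0.444 -0.139  0.009]
timer [0.464 0.004 0.01 ]
[(0.6054, -0.5919, 0.126, 0.0703), (0.5615, -0.3235, 0.102, 0.0164), (0.5609, -0.263, 0.102, 0.0169), (0.6477, -0.2875, 0.112, 0.0158), (0.626, 0.0051, 0.063, 0.024), (0.5824, 0.2735, 0.055, 0.0102), (0.5764, 0.3311, 0.054, 0.0112), (0.7102, -0.0046, 0.073, 0.0255), (0.6633, 0.3098, 0.064, 0.0111)]
tape_roll [ 0.445 -0.134  0.009]
timer [ 0.461 -0.004  0.011]
```

View pics/side4.png

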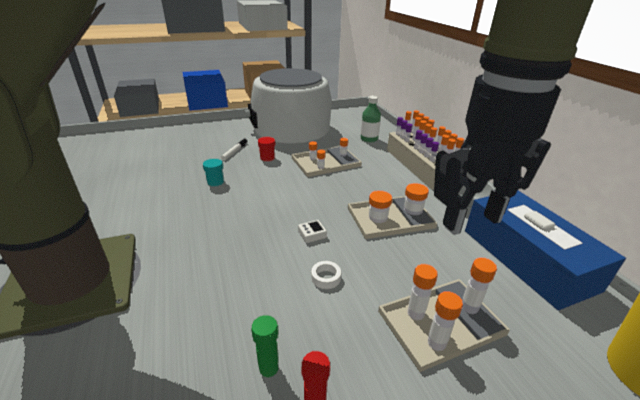

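All five stand upright in their trays: talls at (423,292) and (446,320), pot at (380,207), vials at (313,152) and (321,158). The gripper is clear of everything.

```bash
python3 - <<'E'
from cell import bot
bot.job_done(); print(bot.read_state()["t"])
E
```

```text
the job is handed in; nothing more can be done
the job is handed in; nothing more can be done
```

All five containers are sorted and the job is handed in: both talls, both vials and the pot each stand in the tray with their pattern. The arm finished at about 42.5 s, well inside the 115 s limit.

- **Placement:** In the last pictures from both fixed cameras, the cap tops are at 102, 54 and 62 mm. That is each container's height plus the 4 mm tray floor, so all are down on the floor. They are in front of the ledges and look upright; I did not measure the tilt itself.
- **Gripper:** It was open and clear of everything, raised to 0.23 m.
- **Bystanders:** The tape roll and the timer are where they started to within about 10 mm, which is about the measuring noise. The side camera's timer reading differs most, by about 11 mm in y from the first one. I saw no contact with either.
- **Failed or disagreeing checks:** My first tray fit was wrong because of a bug in my code; I fixed it before moving the arm. The two fixed cameras differed by about 3 to 5 mm, so I refined each grasp with the wrist camera. No verdict was reported on hand-in.

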